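Raise the parts washer's tray and hold it

TASK

Take the loose lid off the drained parts washer's pot by its knob and set it down, right way up and without dropping it, in the middle of the bare wooden board. Then flip the lever's safety catch over by pushing its upright thumb tab away from the lever, outward, as far as it goes, and after that pull the sprung lever by its crossbar all the way towards the front of the washer (the robot's side) so that the tray comes up out of the pot. Finish while still holding the lever there, lid on the board and catch open, and leave the other things on the bench where they are.

Things in the scene. Friction and masses are not known exactly. Their poses are not given: they have to be found in the camera images.
- washer: the fixed parts washer: a grey base box 200 (x) x 310 (y) x 40 high with a steel pot and a lever on it. Origin: centre of its underside, on the bench; its x axis points to its back, away from the robot, y to its left, z up; it stands turned by up to 0.25 rad. The pot (150 outer diameter, rim 115 above the bench) is centred at (0, +75) mm, the lever works in the plane y = -80 mm
- lid_knob (a point): centre of the black knob of the loose aluminium lid that covers the pot (0.25 to 0.5 kg). The knob is an upright cylinder 32 across and 22 high; below it an 18 high, 16 thick stem, then the lid's disc, 164 across and 5 thick, its upper face 29 below this point, and a plug 132 across that sits 8 deep in the pot with 5 clearance all round. The plug's underside is 42 below this point, so on the board this point stands 54 above the bench. Axes: z up out of the lid
- board: the bare wooden board where the lid goes, fixed on the bench, 200 x 200 x 12 high, to the left or to the right of the washer. Origin: centre of its underside, on the bench
- lever_pivot (a point): point on the lever's hinge axis, 50 above the bench, in the lever's plane; fixed to the washer, axes as the washer's
- lever_bar (a point): centre of the black crossbar at the end of the lever: a level round bar 26 thick and 70 long along the washer's y, on a steel rod 10 thick, 150 from the hinge axis. At rest the lever leans 0.45 rad to the back (washer's +x), the bar's centre 185 above the bench; pulled to its stop it leans 0.45 rad to the front
- lever (a joint): lever angle: 0 at rest (leaning back), grows as the bar is pulled to the front of the washer (-x), stop at 0.9 rad; turns about the washer's y axis. A spring pulls it back to 0 whenever it is let go: some 4 N at the bar at first, about 8 N at the stop. With the catch closed the lever is blocked after about 0.05 rad. The tray in the pot rises with it, about 57 in all
- catch_pivot (a point): point on the catch's hinge axis (along the washer's x) in the middle of its thumb tab's root, 95 above the bench, 30 to the washer's right (-y) of the lever's plane and 55 in front of the lever's hinge; fixed to the washer, axes as the washer's
- catch_tab (a point): tip of the steel thumb tab of the safety catch. The tab is a flat plate 22 wide (along washer x), 6 thick, 55 long from the catch's hinge axis, upright when the catch is closed. On the same shaft, 57 further back, a tongue 40 long lies across the lever's path, just in front of a lug on the rod. Axes turn with the catch: z from the hinge to this tip
- catch (a joint): catch angle: 0 closed (tab upright, tongue across the lever's path; it starts at up to 0.2), grows as the tab is tipped outward, to the washer's right (-y), and the tongue swings up; stop at 1.4 rad, where the tab lies almost flat. A friction hinge: it takes 1 to 2 N at the tab's tip and stays where it is left. From about 1.05 the lever is free
- spanner: bystander: an open-ended steel wrench lying flat near the front of the bench, about 180 mm long
- bearing: bystander: a steel bearing ring lying flat, 52 mm across, 16 mm high
- oiler: bystander: a dark bottle standing upright, 56 mm across, 150 mm high
- jar: bystander: a pale jar with a steel cap standing upright, 66 mm across, 90 mm high
- brush: bystander: a brush with a wooden handle lying flat at the left side of the bench, about 200 mm long
There are look-alikes about, which are no part of the job. Of the things that look like the part that bears lid_knob, the largest one is meant.

How it is judged:
By the outcome, as a careful person would: the job done as asked, in the order asked, and still so for the second after the job is handed in, while the arm keeps its last pose, push and grip.
It also fails if it takes over 64 s, if anything falls off the work surface, if the arm or the gripper's body presses on something with over 40 N, if the wrist force passes 120 N, or if a joint passes its speed limit or range.

ROBOT

A 7-joint arm with a two-finger parallel gripper is mounted at the origin on the work surface. World frame = base frame: x ahead of the robot, y to its left, z up, the work surface at z = 0. Lengths are in m, angles in rad, forces in N, time in s.
With the tool pointing down it reaches from about 0.425 to 1.025 m from the base axis. Payload 9.4 kg.
Tool frame: the origin (TCP) lies at the centre of the arm's flange, where the gripper is bolted on; the fingertips stand 173 mm ahead of it and the grasp point (between the pads) lies 155 mm ahead of it (ctrl.tcp_to_tips is the distance from the TCP to the fingertips, in m); z points along the fingers, y is the line along which they close (so a half turn about z gives the same grasp; the last joint's range is limited). The gripper opens to 85 mm and grips with 20 to 120 N. Pads are 22 mm wide; open, the fingers measure 114 mm over their backs; the gripper's body (76 mm by 85 mm) begins 54 mm behind the grasp point. The pads swing forward as they close: fully open they stand 13 mm farther back than shut.
Start: joints at [-1.36, 0.599, -0.003, 1.599, 0.002, 0.943, -0.08], TCP at [0.206, 0.695, 0.405] pointing down, gripper open.
Joint ranges: [-2.57, 2.57], [-0.35, 1.97], [-1.29, 1.29], [0.11, 2.56], [-1.05, 4.19], [0.11, 1.86], [-2.63, 2.63]. Speed limits (rad/s): [2.22, 2.22, 3.01, 3.01, 3.14, 3.14, 3.14].

INTERFACE

Orientations are given as a unit quaternion [w, x, y, z].
In Python, from station import ctrl gives the robot as it stands. The module is installed in compiled form; this text tells all that it offers.
- The arm moves only by the shell command python3 -m handwheel 'ROWS' [OPENING]. ROWS is JSON, a list of rows, each a list of 2 entries, a list of its own where there are three numbers: the shift along the tool's x, y, z in mm, then the turn, a rotation vector about the tool's x, y, z in degrees. In form: [[[dx, dy, dz], [wx, wy, wz]], ...]. A call has 1 to 12 rows; each row shifts and turns the commanded pose from where the row before left it, along the tool's axes as they then stand; what a row does not reach is not made up. A row lasts 1/12 s, in which the tool goes at most 41.7 mm and 7.16 degrees, less where a joint would pass 70% of its speed; a pose out of reach is approached as far as the arm can. A call is refused whole if a number of a shift passes 41.7 or a number of a turn 7.16, either way. A call with a gripper value outside its range is refused whole. OPENING is the opening, from -1 (shut) to 1 (fully open), set as the call begins (- or left out, the last holds). The fingers move at their own pace and stop on an object; the grip force is fixed at half the most. Time passes only in rows, so rows that do not move let the fingers close. It gives the time, the measured TCP pose, the force, the opening and the grip force at its end, in the units of the state.
- ctrl.read_state(): the state, without advancing time (a new reading comes with each control period).
- ctrl.camera(name): name is "side" or "top" or "wrist"; returns a dict with "color" (480x640x3 uint8, blue, green, red), "depth" (480x640 float32, m along the optical axis (not along the pixel's ray), 0 where there is no reading), "K" (3x3 intrinsics, pixels), "origin" and "attitude" of the camera in the world; the wrist camera has in their place "T_tool_cam" (4x4, takes a point from camera to tool coordinates, whose origin is the TCP and whose axes are the flange's). Camera axes: x right, y up, looking along -z (the intrinsics and any distortion apply to the point x, -y, -z); pixel columns grow to the right and rows downward; lengths in m; the calibration is good to about 2 mm. A picture is of the moment at which its call begins: read the wrist's pose just before it.
- ctrl.sign_off(): hands the job in; it is judged then, once.
The state is a dict: "time_s": time; "q": joint angles; "joint_vel": joint speeds; "tau": joint torques, N m; "tool_pos": TCP position; "ee_rot": TCP orientation; "contact_force": force on the tool from outside, world axes, zero at the start; "torque": the same for the moment, N m; "gripper_width": opening from 0.0 (shut) to 1.0 (fully open); "finger_force": force on a finger pad.
Only numpy, scipy, OpenCV 4.12 (cv2) and the standard library are available. Lean on these libraries where they do the work, as an engineer would, in place of code of your own. Each camera call takes 0.05 s, during which the arm holds its last target. There are 200 camera calls.

## Working session

There is one attempt and no reset: what is moved stays moved. The work goes in short steps, Python scripts to look and compute and a shell command to move; the robot and the scene stay as the last step left them, time stands still between calls to the robot, and variables do not carry over. Pictures are saved under pics/ and viewed, at most 10 in all, crops included, and the job is handed in when it is done.

```bash
mkdir -p pics; cat > h.py <<'E'
import numpy as np, cv2
from scipy.spatial.transform import Rotation as R
from station import ctrl
def rot(q): return R.from_quat([q[1],q[2],q[3],q[0]])
def cam(n):
    s=ctrl.read_state(); c=ctrl.camera(n)
    if n=="wrist":
        T=np.eye(4);T[:3,:3]=rot(s["ee_rot"]).as_matrix();T[:3,3]=s["tool_pos"];c["T"]=T@np.array(c["T_tool_cam"])
    else:
        a=np.array(c["attitude"],float);T=np.eye(4)
        T[:3,:3]=a if a.shape==(3,3) else rot(a).as_matrix();T[:3,3]=c["origin"];c["T"]=T
    return c
def pts(c):
    K=np.array(c["K"]);d=c["depth"];v,u=np.mgrid[:480,:640]
    p=np.stack([(u-K[0,2])/K[0,0]*d,-(v-K[1,2])/K[1,1]*d,-d],-1)
    return p@c["T"][:3,:3].T+c["T"][:3,3]
E
python3 - <<'E'
from h import *
for n in("side","top"):
    c=cam(n);cv2.imwrite(f"pics/{n}0.png",c["color"]);np.savez(f"{n}0.npz",P=pts(c),C=c["color"],K=c["K"],T=c["T"])
    print([ (k,np.round(np.array(v),3).tolist()) for k,v in c.items() if k not in("color","depth","T")])
s=ctrl.read_state();print(s)
E
```

```text
[('K', [[516.334, 0.0, 316.114], [0.0, 516.334, 246.572], [0.0, 0.0, 1.0]]), ('origin', [0.098, -0.709, 0.929]), ('attitude', [0.89, 0.401, -0.095, -0.197])]
[('K', [[613.654, 0.0, 309.7], [0.0, 613.654, 233.506], [0.0, 0.0, 1.0]]), ('origin', [0.201, 0.078, 1.576]), ('attitude', [0.736, 0.078, -0.073, -0.668])]
{'time_s': 0.1, 'q': array([-1.35971701,  0.60003438, -0.0025264 ,  1.60006107,  0.00178433,
        0.9428718 , -0.07979585]), 'joint_vel': array([ 0.00108661, -0.00035707,  0.00036051, -0.00219948,  0.00202925,
       -0.00137209, -0.00048426]), 'tau': array([ 5.55160557e-03, -7.77995038e+01,  1.57043226e+00, -2.58623350e+01,
        1.27154335e-02,  5.48010183e-03,  5.30120843e-06]), 'tool_pos': array([0.20571804, 0.69501297, 0.40390714]), 'ee_rot': array([-3.59819427e-05,  1.43374099e-01,  9.89668327e-01, -6.85292724e-04]), 'contact_force': array([-0.02995607, -0.08392452,  0.52279977]), 'torque': array([-0.07270494, -0.02413782,  0.00535302]), 'finger_force': 0.0, 'gripper_width': 1.0035347248347415}
```

View pics/top0.png

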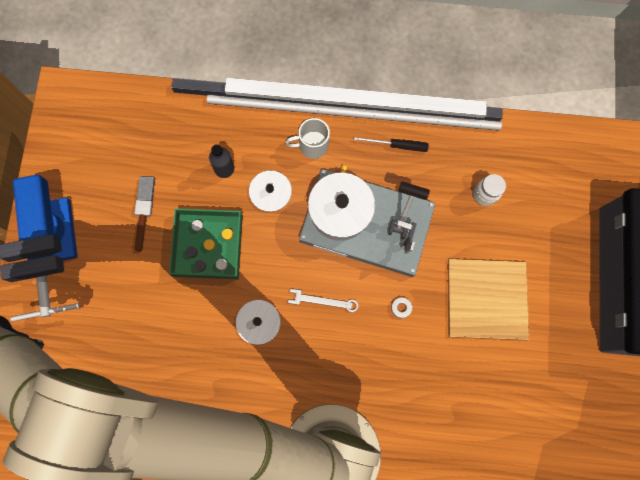

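View pics/side0.png

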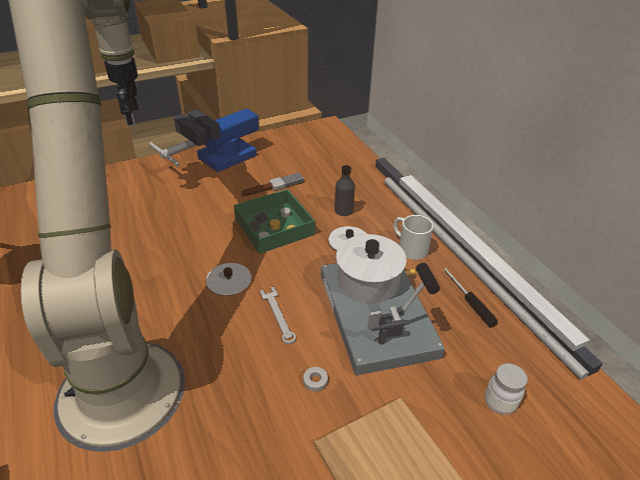

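The top view shows three look-alike lids: (342,203), which is large and sits on the pot, (270,190), which is small and white, and (258,321), which is small and grey. I choose (342,203). The board is at (488,299), the lever bar at (413,190), and the catch near (405,240), right of the rod. Next I measure and check a close crop.

```bash
python3 - <<'E'
from h import *
a=np.load("top0.npz");P=a["P"];C=a["C"].astype(int)
cv2.imwrite("pics/crop1.png",cv2.resize(a["C"][150:290,290:450],None,fx=5,fy=4.28/1.0*1,interpolation=cv2.INTER_CUBIC)[:600,:800])
v,u=np.mgrid[:480,:640]
def box(u0,u1,v0,v1): return (u>=u0)&(u<u1)&(v>=v0)&(v<v1)
z=P[...,2]
m=box(325,360,185,220)&(z>0.150-.005)&(C.max(2)<90);print("knob",P[m].mean(0),np.median(z[m]),m.sum(),(P[m].max(0)-P[m].min(0)))
def rect(m): 
    r=cv2.minAreaRect((P[m][:,:2]*1000).astype(np.float32));return r,np.median(z[m])
m=box(300,385,165,245)&(z>.10)&(z<.135)
print("lid",rect(m),cv2.minEnclosingCircle((P[m][:,:2]*1000).astype(np.float32)))
m=box(440,540,250,350)&(z>.007)&(z<.03);print("board",rect(m))
m=box(290,440,165,280)&(z>.032)&(z<.046);print("base",rect(m),m.sum())
m=box(385,440,170,210)&(z>.15);print("bar",rect(m),P[m].mean(0),m.sum())
m=box(380,430,210,260)&(z>.12);print("tab",rect(m),P[m].mean(0),P[m].max(0),m.sum())
b=np.load("side0.npz");Q=b["P"];zz=Q[...,2]
m=box(360,415,295,345)&(zz>.11)
print("tabside",rect.__name__,np.round(Q[m][::12],3).tolist(),m.sum())
for n,bx in dict(mug=(285,332,115,160),oiler=(205,235,140,180),jar=(470,510,170,210),sd=(350,430,130,155)).items():
    m=box(*bx)&(z>.02);print(n,P[m].mean(0),P[m].max(0))
E
```

```text
knob [0.59750864 0.03506393 0.1595277 ] 0.1597422018908845 135 [0.032405   0.0273127  0.02156181]
lid (((598.703125, 34.341888427734375), (161.88380432128906, 162.26953125), 5.5961689949035645), np.float64(0.12079915373849959)) ((599.4739990234375, 34.242393493652344), 82.36549377441406)
board (((416.5150146484375, -370.80804443359375), (259.8732604980469, 257.9992980957031), 3.1665127277374268), np.float64(0.012819726472468873))
base (((595.8745727539062, -41.13818359375), (310.2823791503906, 229.71884155273438), 77.99674224853516), np.float64(0.04029682596472606)) 4749
bar (((417.4066162109375, -45.62517547607422), (70.91806030273438, 493.625732421875), 68.41657257080078), np.float64(0.1953806733246366)) [ 0.61163682 -0.12147116  0.24334955] 378
tab (((387.1180114746094, -50.38993835449219), (64.60830688476562, 447.8265380859375), 63.58951187133789), np.float64(0.14603148701630309)) [ 0.47067371 -0.10366759  0.35491524] [0.5994786  0.07813906 1.57649193] 73
tabside rect [[0.098, -0.709, 0.929], [0.608, -0.13, 0.138], [0.606, -0.13, 0.133], [0.602, -0.127, 0.126], [0.596, -0.129, 0.124], [0.593, -0.124, 0.115], [0.594, -0.127, 0.11], [0.504, -0.141, 0.152], [0.503, -0.146, 0.154], [0.507, -0.145, 0.148], [0.51, -0.143, 0.142], [0.513, -0.144, 0.139], [0.513, -0.144, 0.136], [0.513, -0.145, 0.134], [0.514, -0.144, 0.128], [0.516, -0.145, 0.126], [0.498, -0.136, 0.119], [0.499, -0.139, 0.118], [0.503, -0.141, 0.115], [0.098, -0.709, 0.929]] 230
mug [0.78334404 0.12706413 0.07361468] [0.83022096 0.19350674 1.57649193]
oiler [0.68564337 0.34502299 0.10617948] [0.72794715 0.37874843 1.57649193]
jar [ 0.68345852 -0.33605792  0.08771094] [0.72473679 0.07813906 1.57649193]
sd [ 0.78139415 -0.12348835  0.09367467] [0.8208496  0.07813906 1.57649193]
```

View pics/crop1.png

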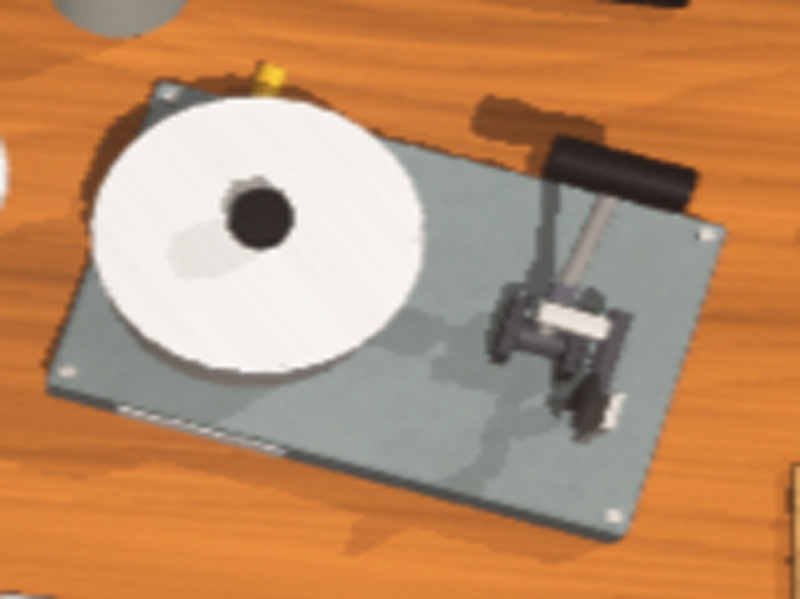

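The crop confirms the choice: the big lid is seated on the pot with its knob upright, the bar is at the back, and the tab is at the lower right of the lever. I'll refine the numbers with invalid depths excluded.

```bash
python3 - <<'E'
from h import *
a=np.load("top0.npz");P=a["P"];z=P[...,2];b=np.load("side0.npz");Q=b["P"];zz=Q[...,2]
v,u=np.mgrid[:480,:640]
def box(u0,u1,v0,v1): return (u>=u0)&(u<u1)&(v>=v0)&(v<v1)
def rect(p): return np.round(np.concatenate([np.ravel(x) for x in cv2.minAreaRect((p[:,:2]*1000).astype(np.float32))]),1)
m=box(440,540,250,350)&(z>.009)&(z<.02);print("board",rect(P[m]))
m=box(310,440,175,280)&(z>.036)&(z<.044);print("base",rect(P[m]))
hull=cv2.convexHull((P[m][:,:2]*1000).astype(np.float32))[:,0]
print(np.round(cv2.approxPolyDP(hull[:,None],6,True)[:,0]))
m=box(385,440,170,210)&(z>.17)&(z<.23);print("bar",rect(P[m]),P[m].max(0))
m=box(380,430,225,260)&(z>.105)&(z<.2);print("tab",rect(P[m]),np.round(P[m],3).tolist())
# side-view tab
m=box(360,385,305,345)&(zz>.1)&(zz<.2);print("sidetab",Q[m].mean(0),Q[m].min(0),Q[m].max(0))
m=box(410,445,255,295)&(zz>.165)&(zz<.23);print("sidebar",rect(Q[m]),Q[m].mean(0),Q[m].max(0))
m=box(355,390,230,258)&(zz>.14)&(zz<.2);print("sideknob",Q[m].mean(0),Q[m].max(0))
m=box(300,400,230,300)&(zz>.115)&(zz<.13);print("sidelid",rect(Q[m]))
th=-.21;
for w,y in((0,-80),):
  pass
Rz=np.array([[np.cos(th),-np.sin(th)],[np.sin(th),np.cos(th)]])
o=np.array([598.5,34.5])-Rz@[0,75];print("origin",o)
for n in (-1,1):print("x range",o)
E
```

```text
board [ 416.4 -372.   255.3  254.8    4.4]
base [582.7 -38.8 309.6 201.5  78.4]
[[ 694.   96.]
 [ 579.  109.]
 [ 513.  102.]
 [ 456. -155.]
 [ 459. -170.]
 [ 649. -205.]
 [ 688.  -28.]]
bar [ 630.7 -130.1   70.    26.4   78. ] [ 0.64666013 -0.09411322  0.20649816]
tab [ 530.3 -137.1   70.2   26.4   11.7] [[0.565, -0.132, 0.109], [0.561, -0.117, 0.109], [0.561, -0.12, 0.109], [0.559, -0.125, 0.109], [0.56, -0.13, 0.108], [0.561, -0.137, 0.106], [0.557, -0.145, 0.106], [0.55, -0.138, 0.109], [0.551, -0.143, 0.107], [0.541, -0.136, 0.106], [0.536, -0.137, 0.106], [0.534, -0.139, 0.106], [0.529, -0.142, 0.106], [0.517, -0.14, 0.148], [0.517, -0.14, 0.139], [0.515, -0.141, 0.147], [0.514, -0.142, 0.154], [0.516, -0.146, 0.147], [0.52, -0.133, 0.107], [0.518, -0.138, 0.121], [0.515, -0.138, 0.135], [0.513, -0.139, 0.147], [0.512, -0.141, 0.149], [0.511, -0.142, 0.154], [0.516, -0.136, 0.116], [0.513, -0.136, 0.131], [0.511, -0.137, 0.14], [0.509, -0.138, 0.152], [0.51, -0.141, 0.149], [0.51, -0.143, 0.149], [0.515, -0.133, 0.106], [0.515, -0.135, 0.11], [0.513, -0.136, 0.12], [0.511, -0.13
[... 894 characters left out ...]
, -0.13, 0.114], [0.498, -0.132, 0.118], [0.497, -0.134, 0.124], [0.496, -0.136, 0.127], [0.496, -0.137, 0.133], [0.495, -0.139, 0.137], [0.498, -0.132, 0.105], [0.497, -0.133, 0.11], [0.495, -0.134, 0.124], [0.497, -0.138, 0.114]]
sidetab [ 0.50790716 -0.14125686  0.1263798 ] [ 0.49491341 -0.14719266  0.10006193] [ 0.53372947 -0.13317979  0.1537523 ]
sidebar [ 630.6 -132.6   72.7   27.6   81.7] [ 0.62706582 -0.13731846  0.19187208] [ 0.64811388 -0.09552275  0.20178555]
sideknob [0.59717657 0.02883786 0.15576313] [0.61614654 0.04847717 0.16400687]
sidelid [593.9  38.9 168.6 146.   57.8]
origin [582.86550751 -38.8523186 ]
x range [582.86550751 -38.8523186 ]
x range [582.86550751 -38.8523186 ]
```

The measurements agree: washer origin is about (0.583, -0.039) with yaw about -0.203, and the knob is at (0.598, 0.0345, 0.149). Next I move above the lid and turn tool y along washer x, which suits all three jobs.

```bash
python3 -m handwheel '[[[-28.2,-26.1,0],[0,0,0]],[[-28.2,-26.1,0],[0,0,0]],[[-28.2,-26.1,0],[0,0,0]],[[-28.2,-26.1,0],[0,0,0]],[[-28.2,-26.1,0],[0,0,0]],[[-28.2,-26.1,0],[0,0,0]],[[-28.2,-26.1,0],[0,0,0]],[[-28.2,-26.1,0],[0,0,0]],[[-28.2,-26.1,0],[0,0,0]],[[-28.2,-26.1,0],[0,0,0]]]' 1
python3 -m handwheel '[[[-28.2,-26.1,0],[0,0,0]],[[-28.2,-26.1,0],[0,0,0]],[[-28.2,-26.1,0],[0,0,0]],[[-28.2,-26.1,0],[0,0,0]],[[-28.2,-26.1,0],[0,0,0]],[[-28.2,-26.1,0],[0,0,0]],[[-28.2,-26.1,0],[0,0,0]],[[-28.2,-26.1,0],[0,0,0]],[[-28.2,-26.1,0],[0,0,0]],[[-28.2,-26.1,0],[0,0,0]]]'
python3 -m handwheel '[[[0,0,0],[0,0,7.1]],[[0,0,0],[0,0,7.1]],[[0,0,0],[0,0,7.1]],[[0,0,0],[0,0,7.1]],[[0,0,0],[0,0,7.1]],[[0,0,0],[0,0,7.1]],[[0,0,0],[0,0,7.1]],[[0,0,0],[0,0,7.1]],[[0,0,0],[0,0,7.1]],[[0,0,0],[0,0,7.1]],[[0,0,0],[0,0,7.1]],[[0,0,0],[0,0,7.1]]]'
cat >> h.py <<'E'
def plan(target,st=None):
    s=ctrl.read_state();r=rot(s["ee_rot"]);d=np.array(target)-s["tool_pos"]
    print("tool shift mm",np.round(r.inv().apply(d)*1000,1),"pos",np.round(s["tool_pos"],4),"axes",np.round(r.as_matrix(),3).tolist(),"F",np.round(s["contact_force"],1),"w",round(s["gripper_width"],3),"ff",round(s["finger_force"],1),"t",s["time_s"],"q7",np.round(s["q"][6],2))
E
python3 - <<'E'
from h import *
c=cam("wrist");P=pts(c);np.save("w.npy",P)
m=(P[...,2]>.152)&(P[...,2]<.168)&(np.hypot(P[...,0]-.598,P[...,1]-.0345)<.04)
p=P[m];print("knob",p.mean(0),p.min(0),p.max(0),m.sum())
m=(P[...,2]>.112)&(P[...,2]<.128)&(np.hypot(P[...,0]-.598,P[...,1]-.0345)<.1)
print(cv2.minEnclosingCircle((P[m][:,:2]*1000).astype(np.float32)))
plan([.598,.0345,.303])
K=c["K"]
t=np.load("top0.npz");K=t["K"];T=t["T"]
for q in((449,259),(526,260.5),(528,339.5),(450,338)):
    r=T[:3,:3]@[(q[0]-K[0,2])/K[0,0],-(q[1]-K[1,2])/K[1,1],-1];print("board",np.round((T[:3,3]+r*(.012-T[2,3])/r[2])*1000))
E
```

```text
time_s: 0.93
tool_pos: [0.4026, 0.3631, 0.4046]
ee_rot: [-0.0, 0.143, 0.99, -0.0]
contact_force: [1.0, -0.0, -0.3]
gripper_width: 0.999
finger_force: 0.0
time_s: 1.77
tool_pos: [0.599, 0.0327, 0.4045]
ee_rot: [-0.0, 0.143, 0.99, -0.0]
contact_force: [0.2, 0.4, -0.3]
gripper_width: 0.998
finger_force: 0.0
time_s: 2.77
tool_pos: [0.5983, 0.0346, 0.4045]
ee_rot: [-0.0, 0.777, 0.629, -0.0]
contact_force: [-0.1, 0.3, 0.3]
gripper_width: 1.001
finger_force: 0.0
knob [0.59905962 0.03590433 0.15965661] [0.58294109 0.01870267 0.1520266 ] [0.61459394 0.05019067 0.16212741] 1776
((598.6468505859375, 34.16038131713867), 82.00420379638672)
tool shift mm [ -0.4  -0.2 101.3] pos [0.5983 0.0349 0.4043] axes [[0.216, 0.976, -0.001], [0.976, -0.216, 0.0], [-0.0, -0.001, -1.0]] F [0.7 0.4 0. ] w 1.002 ff 0.0 t 2.8167 q7 -0.06
board [ 509. -260.   12.]
board [ 525. -458.   12.]
board [ 323. -468.   12.]
board [ 308. -272.   12.]
```

```bash
python3 -m handwheel '[[[0,0,20],[0,0,0]],[[0,0,20],[0,0,0]],[[0,0,20],[0,0,0]],[[0,0,15],[0,0,0]],[[0,0,15],[0,0,0]],[[0,0,12],[0,0,0]],[[0,0,0],[0,0,0]]]' 1 | tail -3
python3 -m handwheel '[[[0,0,0],[0,0,0]],[[0,0,0],[0,0,0]],[[0,0,0],[0,0,0]],[[0,0,0],[0,0,0]],[[0,0,0],[0,0,0]],[[0,0,0],[0,0,0]],[[0,0,0],[0,0,0]],[[0,0,0],[0,0,0]]]' -1
python3 -m handwheel '[[[0,0,-4],[0,0,0]],[[0,0,-6],[0,0,0]],[[0,0,-8],[0,0,0]],[[0,0,-12],[0,0,0]],[[0,0,-15],[0,0,0]],[[0,0,-20],[0,0,0]],[[0,0,-20],[0,0,0]],[[0,0,-20],[0,0,0]],[[0,0,-20],[0,0,0]],[[0,0,-15],[0,0,0]],[[0,0,-10],[0,0,0]],[[0,0,0],[0,0,0]]]'
python3 -c "
from h import *
plan([.416,-.365,.453])"
```

```text
contact_force: [-0.4, 0.1, 0.2]
gripper_width: 0.998
finger_force: 0.0
time_s: 4.07
tool_pos: [0.5987, 0.0346, 0.3038]
ee_rot: [0.0, 0.775, 0.632, 0.001]
contact_force: [-1.0, -0.4, 5.1]
gripper_width: 0.359
finger_force: 58.9
time_s: 5.07
tool_pos: [0.5986, 0.0343, 0.4554]
ee_rot: [0.001, 0.775, 0.631, 0.002]
contact_force: [-0.2, 0.3, -4.6]
gripper_width: 0.354
finger_force: 59.8
tool shift mm [-428.   -97.9    1.4] pos [0.5986 0.0343 0.4554] axes [[0.203, 0.979, 0.004], [0.979, -0.203, 0.001], [0.002, 0.004, -1.0]] F [-0.2  0.3 -4.6] w 0.354 ff 59.8 t 5.0667 q7 -0.08
```

The lid is held: 60 N grip, about 4.6 N load. Now carry it to above the board.

```bash
python3 -m handwheel '[[[-10,-2.3,0],[0,0,0]],[[-20,-4.6,0],[0,0,0]],[[-30,-6.9,0],[0,0,0]],[[-30,-6.9,0],[0,0,0]],[[-30,-6.9,0],[0,0,0]],[[-30,-6.9,0],[0,0,0]],[[-30,-6.9,0],[0,0,0]],[[-30,-6.9,0],[0,0,0]],[[-30,-6.9,0],[0,0,0]],[[-30,-6.9,0],[0,0,0]],[[-30,-6.9,0],[0,0,0]],[[-30,-6.9,0],[0,0,0]]]' >/dev/null
python3 -m handwheel '[[[-30,-6.9,0],[0,0,0]],[[-30,-6.9,0],[0,0,0]],[[-20,-4.5,0],[0,0,0]],[[-12,-2.5,0],[0,0,0]],[[-6,-1.5,0],[0,0,0]],[[0,0,0],[0,0,0]],[[0,0,0],[0,0,0]]]'
python3 - <<'E'
from h import *
plan([.416,-.365,.211])
a=cam("top")["color"];b=cam("side")["color"]
cv2.imwrite("pics/c3.png",np.hstack([cv2.resize(a[220:360,420:560],(400,400)),cv2.resize(b[340:480,300:440],(400,400))]))
E
```

```text
time_s: 6.65
tool_pos: [0.4159, -0.3638, 0.4522]
ee_rot: [-0.001, 0.775, 0.632, 0.0]
contact_force: [0.2, 0.4, -3.6]
gripper_width: 0.358
finger_force: 59.8
tool shift mm [ -1.4   0.5 241.1] pos [ 0.4159 -0.3638  0.4522] axes [[0.202, 0.979, -0.001], [0.979, -0.202, 0.001], [0.001, -0.001, -1.0]] F [ 0.2  0.4 -3.6] w 0.358 ff 59.8 t 6.65 q7 0.7
```

View pics/c3.png

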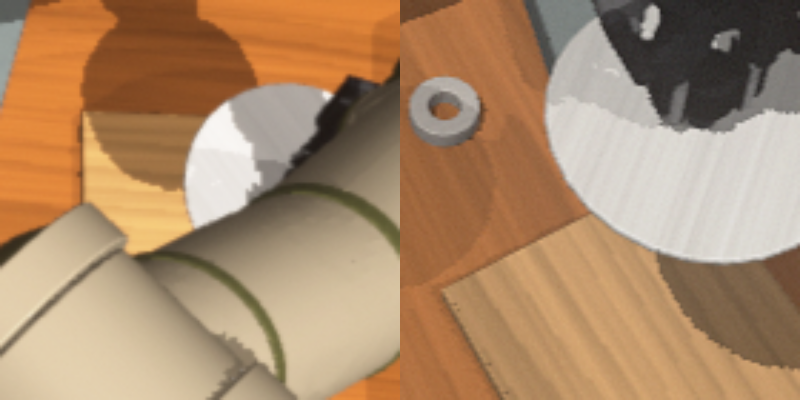

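The picture shows the lid level in the gripper (right half, disc centre about (690,150)) with the board below it (left edge at (83,110) in the left half). I lower it most of the way, then creep down.

```bash
python3 -m handwheel '[[[-0.5,0,10],[0,0,0]],[[-0.5,0,20],[0,0,0]],[[0,0,28],[0,0,0]],[[0,0,30],[0,0,0]],[[0,0,30],[0,0,0]],[[0,0,30],[0,0,0]],[[0,0,28],[0,0,0]],[[0,0,22],[0,0,0]],[[0,0,15],[0,0,0]],[[0,0,12],[0,0,0]],[[0,0,7],[0,0,0]],[[0,0,3],[0,0,0]]]'
python3 -m handwheel '[[[0,0,1],[0,0,0]],[[0,0,1],[0,0,0]],[[0,0,0],[0,0,0]],[[0,0,0],[0,0,0]]]'
```

```text
time_s: 7.75
tool_pos: [0.4156, -0.365, 0.2163]
ee_rot: [-0.001, 0.775, 0.632, -0.0]
contact_force: [0.4, -0.4, -4.5]
gripper_width: 0.357
finger_force: 59.9
time_s: 8.08
tool_pos: [0.4156, -0.3657, 0.2163]
ee_rot: [0.001, 0.775, 0.632, 0.0]
contact_force: [0.0, 0.7, -4.0]
gripper_width: 0.355
finger_force: 59.9
```

```bash
python3 -m handwheel '[[[0,0,2],[0,0,0]],[[0,0,2],[0,0,0]],[[0,0,1],[0,0,0]],[[0,0,0.5],[0,0,0]],[[0,0,0],[0,0,0]]]'
python3 -m handwheel '[[[0,0,1],[0,0,0]],[[0,0,1],[0,0,0]],[[0,0,0],[0,0,0]]]'
```

```text
time_s: 8.5
tool_pos: [0.4153, -0.3656, 0.2101]
ee_rot: [-0.0, 0.775, 0.631, -0.0]
contact_force: [0.2, 0.0, -5.6]
gripper_width: 0.355
finger_force: 59.9
time_s: 8.75
tool_pos: [0.4153, -0.3657, 0.2088]
ee_rot: [0.0, 0.775, 0.631, 0.0]
contact_force: [-2.2, 1.7, 4.7]
gripper_width: 0.352
finger_force: 61.0
```

Contact: the force changed sign at TCP z 0.2088, as expected. Release and rise.

```bash
python3 -m handwheel '[[[0,0,0],[0,0,0]],[[0,0,0],[0,0,0]],[[0,0,0],[0,0,0]],[[0,0,0],[0,0,0]],[[0,0,0],[0,0,0]],[[0,0,0],[0,0,0]],[[0,0,0],[0,0,0]]]' 1 |tail -3
python3 -m handwheel '[[[0,0,-10],[0,0,0]],[[0,0,-20],[0,0,0]],[[0,0,-25],[0,0,0]],[[0,0,-25],[0,0,0]],[[0,0,-25],[0,0,0]],[[0,0,-20],[0,0,0]],[[0,0,0],[0,0,0]]]'
python3 - <<'E'
from h import *
plan([.5155,-.1105,.333])
c=cam("wrist");cv2.imwrite("pics/w4.png",c["color"]);P=pts(c)
m=(P[...,2]>.02)&(P[...,2]<.032);print(m.sum(),cv2.minEnclosingCircle((P[m][:,:2]*1000).astype(np.float32)))
E
```

```text
contact_force: [1.3, 0.2, -0.4]
gripper_width: 0.995
finger_force: 0.0
time_s: 9.92
tool_pos: [0.4156, -0.3663, 0.3374]
ee_rot: [0.003, 0.776, 0.631, 0.001]
contact_force: [0.4, -0.4, -0.2]
gripper_width: 1.002
finger_force: 0.0
tool shift mm [270.8  45.9   4.1] pos [ 0.4156 -0.3663  0.3374] axes [[0.203, 0.979, 0.005], [0.979, -0.203, -0.003], [-0.002, 0.005, -1.0]] F [ 0.4 -0.4 -0.2] w 1.002 ff 0.0 t 9.9167 q7 0.83
27992 ((524.404541015625, -477.80462646484375), 239.037109375)
```

View pics/w4.png

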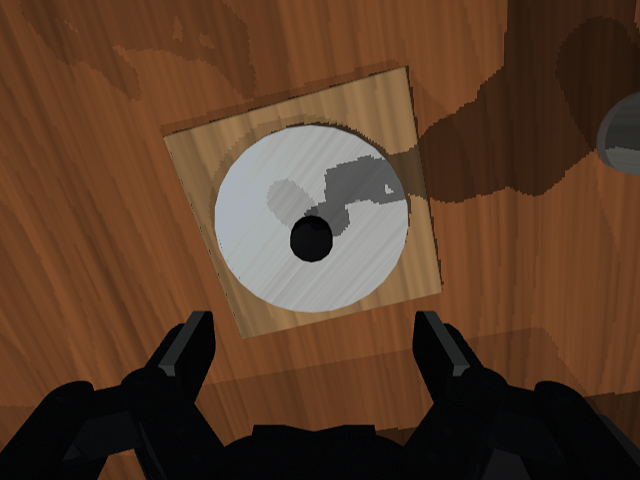

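The lid sits flat on the board: disc centre is about (312,218), against a board centre of about (312,212) from the corner diagonals, so it is centred within a few mm. Next I close the fingers and move inside the tab.

```bash
python3 -m handwheel '[[[10,2,-12],[0,0,0]],[[22,3.3,-13],[0,0,0]],[[28,4.2,0],[0,0,0]],[[28,4.2,0],[0,0,0]],[[28,4.2,0],[0,0,0]],[[28,4.2,0],[0,0,0]],[[28,4.2,0],[0,0,0]],[[28,4.2,0],[0,0,0]],[[28,4.2,0],[0,0,0]],[[22,2.7,0],[0,0,0]],[[18.6,0,0],[0,0,0]],[[0,0,0],[0,0,0]]]' -1
python3 - <<'E'
from h import *
plan([.5097,-.1115,.301])
c=cam("wrist");P=pts(c);cv2.imwrite("pics/w5.png",c["color"])
m=(P[...,2]>.125)&(P[...,2]<.165)&(np.hypot(P[...,0]-.507,P[...,1]+.14)<.03);p=P[m];print("tab",m.sum(),p.mean(0),p.min(0),p.max(0))
m=(P[...,2]>.17)&(P[...,2]<.21)&(np.hypot(P[...,0]-.63,P[...,1]+.13)<.05);print("bar",m.sum(),cv2.minAreaRect((P[m][:,:2]*1000).astype(np.float32)) if m.sum() else 0)
E
```

```text
time_s: 10.97
tool_pos: [0.5071, -0.1062, 0.3572]
ee_rot: [-0.001, 0.774, 0.633, -0.0]
contact_force: [0.8, -0.4, 0.0]
gripper_width: -0.0
finger_force: 0.0
tool shift mm [-4.8  3.7 56.2] pos [ 0.5071 -0.1062  0.3572] axes [[0.197, 0.98, -0.002], [0.98, -0.197, 0.002], [0.001, -0.002, -1.0]] F [ 0.8 -0.4  0. ] w -0.0 ff 0.0 t 10.9667 q7 0.32
tab 1 [ 0.51632839 -0.13734329  0.12512143] [ 0.51632839 -0.13734329  0.12512143] [ 0.51632839 -0.13734329  0.12512143]
bar 11059 ((629.4869384765625, -130.29116821289062), (70.54544830322266, 25.263534545898438), 77.92466735839844)
```

View pics/w5.png

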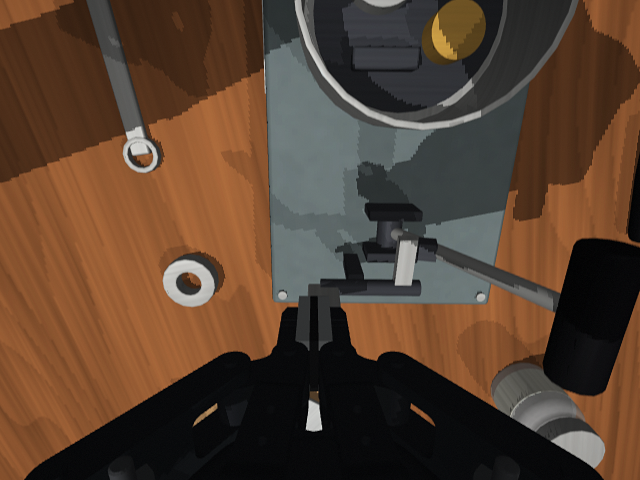

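The fingers are closed at (315,310). The catch shaft is at (375,287), with a bracket arm near (352,265), close to where the fingers go down. I'll check the clearances in washer coordinates.

```bash
python3 - <<'E'
from h import *
c=cam("wrist");P=pts(c);R2=np.array([[.9796,-.201],[.201,.9796]]) 
def W(p): d=np.array(p[:2])-[.5828,-.0388]; return np.round(1000*np.array([d[0]*.9796-d[1]*.201,d[0]*.201+d[1]*.9796,p[2]]))
for q in((340,246),(352,256),(352,265),(360,275),(345,275),(360,287),(325,284),(330,290),(420,287),(403,250),(403,280),(315,300),(300,300),(332,300),(315,380)): print(q,W(P[q[1],q[0]]))
E
```

```text
(340, 246) [ -39. -100.   40.]
(352, 256) [ -30. -104.   55.]
(352, 265) [ -32. -104.   74.]
(360, 275) [ -27. -107.   86.]
(345, 275) [ -34. -128.   41.]
(360, 287) [ -29. -110.  100.]
(325, 284) [ -54. -108.  100.]
(330, 290) [ -51. -108.  109.]
(420, 287) [  14. -110.  101.]
(403, 250) [ -1. -81. 103.]
(403, 280) [   2. -105.  100.]
(315, 300) [-61. -71. 192.]
(300, 300) [-68. -72. 191.]
(332, 300) [ -50. -110.  120.]
(315, 380) [-61. -87. 223.]
```

Clear: the bracket is at x = -30, well away from the fingers. Descend, then sweep the tab outward along an arc.

```bash
python3 -m handwheel '[[[0,3.5,12],[0,0,0]],[[0,0,16],[0,0,0]],[[0,0,16],[0,0,0]],[[0,0,12],[0,0,0]],[[0,0,0],[0,0,0]],[[-9,0,0],[0,0,0]],[[-9,0,0],[0,0,0]],[[-6.6,0,1.4],[0,0,0]],[[-6.6,0,1.4],[0,0,0]],[[-5.5,0,3.8],[0,0,0]],[[-5.5,0,3.9],[0,0,0]]]'
python3 -m handwheel '[[[-3,0,4.2],[0,0,0]],[[-3,0,4.2],[0,0,0]],[[-1.2,0,3.2],[0,0,0]],[[-1.2,0,3.2],[0,0,0]],[[0,0,1],[0,0,0]],[[0,0,0],[0,0,0]],[[0,0,0],[0,0,0]]]'
python3 -c "
from h import *
plan([.5097,-.1115,.301])"
```

```text
time_s: 11.98
tool_pos: [0.5012, -0.153, 0.2919]
ee_rot: [0.0, 0.776, 0.631, 0.0]
contact_force: [0.8, 2.3, 0.6]
gripper_width: -0.003
finger_force: 1.1
time_s: 12.57
tool_pos: [0.4996, -0.1608, 0.2764]
ee_rot: [0.0, 0.776, 0.631, 0.0]
contact_force: [-1.8, -0.1, 12.6]
gripper_width: 0.002
finger_force: 6.4
tool shift mm [ 50.3  -0.1 -24.6] pos [ 0.4996 -0.1608  0.2764] axes [[0.203, 0.979, 0.001], [0.979, -0.203, -0.0], [-0.0, 0.001, -1.0]] F [-1.8 -0.1 12.6] w 0.002 ff 6.4 t 12.5667 q7 0.51
```

The catch is at its stop: 12.6 N upward with the tip at z about 0.103. Retreat, open, and move behind and above the bar, tilting 25.8° to line up with the rod.

```bash
python3 -m handwheel '[[[2,0,-20],[0,0,0]],[[0,0,-36],[0,0,0]],[[0,0,-37],[0,0,0]],[[0,0,-36],[0,0,0]],[[7.1,28.6,0],[0,0,0]],[[7.1,28.6,0],[0,0,0]],[[7.1,28.6,0],[0,0,0]],[[7.1,28.6,0],[0,0,0]],[[7.1,28.6,0],[0,0,0]],[[7.1,28.6,0],[0,0,0]],[[7.1,28.6,0],[0,0,0]],[[5,28.3,0],[0,0,0]]]' 1
python3 -m handwheel '[[[0,0,0],[6.45,0,0]],[[0,0,0],[6.45,0,0]],[[0,0,0],[6.45,0,0]],[[0,0,0],[6.45,0,0]],[[0,0,0],[0,0,0]],[[0,0,0],[0,0,0]]]'
python3 - <<'E'
from h import *
plan([.6966,-.1438,.3245])
print(ctrl.read_state()["q"])
c=cam("wrist");a=c["color"];b=cam("side")["color"][180:380,280:480]
cv2.imwrite("pics/c6.png",np.hstack([cv2.resize(a,(400,400)),cv2.resize(b,(400,400))]))
P=pts(c);d=P[...,:2]-[.5828,-.0388];wx=d[...,0]*.9796-d[...,1]*.201;wy=d[...,0]*.201+d[...,1]*.9796
m=(abs(wx-.065)<.025)&(abs(wy+.08)<.045)&(abs(P[...,2]-.19)<.025);print(m.sum(),wx[m].min(),wx[m].max(),wy[m].min(),wy[m].max(),P[m][:,2].max())
E
```

```text
time_s: 13.57
tool_pos: [0.7363, -0.1501, 0.4039]
ee_rot: [-0.001, 0.775, 0.632, -0.0]
contact_force: [0.1, -0.2, 0.1]
gripper_width: 0.999
finger_force: 0.0
time_s: 14.07
tool_pos: [0.7353, -0.1512, 0.4032]
ee_rot: [-0.172, 0.756, 0.616, -0.141]
contact_force: [-0.2, 0.6, 0.1]
gripper_width: 1.0
finger_force: 0.0
tool shift mm [-0.6 -1.3 88. ] pos [ 0.7353 -0.1512  0.4032] axes [[0.202, 0.882, -0.425], [0.979, -0.182, 0.087], [-0.0, -0.434, -0.901]] F [-0.2  0.6  0.1] w 1.0 ff 0.0 t 14.0667 q7 0.23
[-0.14079363  0.78775052  0.5367758   1.38829552 -0.31034961  1.51595942
  0.23080757]
4221 0.05359234147695618 0.07899606222739783 -0.115162940458554 -0.04518915936017424 0.19930906328432496
```

View pics/c6.png

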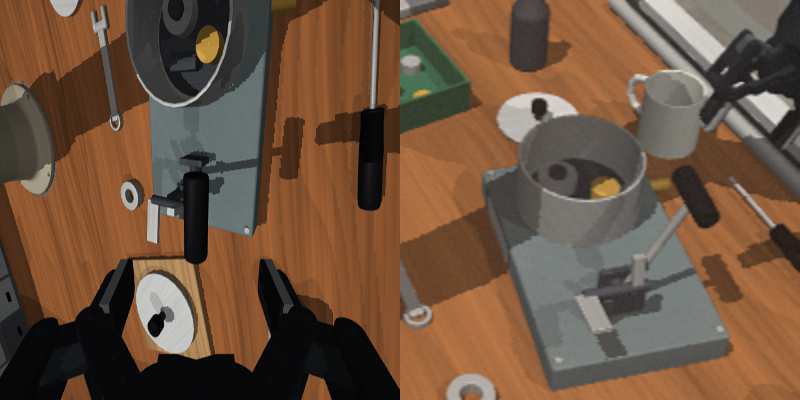

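The picture shows the catch open: in the right half the tab lies flat at (595,312) and the tongue is upright at (638,270). The bar is centred between the open fingers at (195,215) in the left half. Advance and grip.

```bash
python3 -m handwheel '[[[0,-1,15],[0,0,0]],[[0,0,20],[0,0,0]],[[0,0,20],[0,0,0]],[[0,0,18],[0,0,0]],[[0,0,12],[0,0,0]],[[0,0,3],[0,0,0]],[[0,0,0],[0,0,0]]]' 1
python3 -m handwheel '[[[0,0,0],[0,0,0]],[[0,0,0],[0,0,0]],[[0,0,0],[0,0,0]],[[0,0,0],[0,0,0]],[[0,0,0],[0,0,0]],[[0,0,0],[0,0,0]],[[0,0,0],[0,0,0]],[[0,0,0],[0,0,0]]]' -1
python3 -c "
from h import *
plan([.6966,-.1438,.3245])"
```

```text
time_s: 14.75
tool_pos: [0.696, -0.143, 0.3262]
ee_rot: [-0.173, 0.756, 0.616, -0.141]
contact_force: [-0.2, -0.1, 0.2]
gripper_width: 1.001
finger_force: 0.0
time_s: 15.42
tool_pos: [0.6972, -0.1434, 0.3266]
ee_rot: [-0.172, 0.756, 0.616, -0.14]
contact_force: [5.2, -0.8, 2.6]
gripper_width: 0.284
finger_force: 59.1
tool shift mm [-0.5  0.5  2.1] pos [ 0.6972 -0.1434  0.3266] axes [[0.202, 0.883, -0.424], [0.979, -0.183, 0.087], [-0.0, -0.433, -0.901]] F [ 5.2 -0.8  2.6] w 0.284 ff 59.1 t 15.4167 q7 0.26
```

```bash
python3 -m handwheel '[[[0,-11.5,0.2],[-2.15,0,0]],[[0,-11.5,0.2],[-2.15,0,0]],[[0,-23,0.9],[-4.3,0,0]],[[0,-23,0.9],[-4.3,0,0]],[[0,-23,0.9],[-4.3,0,0]],[[0,-23,0.9],[-4.3,0,0]]]'
python3 -m handwheel '[[[0,0,0],[0,0,0]]]'; python3 -c "
from h import *
a=.45-np.radians(21.5);L=.3065
plan([.5828-.0161+L*np.sin(a)*.9796,-.0388-.0784-L*np.sin(a)*.201,.05+L*np.cos(a)])
print(ctrl.read_state()['q'])"
```

```text
time_s: 15.92
tool_pos: [0.5878, -0.1206, 0.3561]
ee_rot: [-0.027, 0.775, 0.631, -0.022]
contact_force: [6.2, -0.2, -12.9]
gripper_width: 0.284
finger_force: 59.4
time_s: 16.0
tool_pos: [0.5853, -0.1202, 0.3563]
ee_rot: [-0.028, 0.775, 0.631, -0.022]
contact_force: [8.3, -4.5, -19.3]
gripper_width: 0.278
finger_force: 60.9
tool shift mm [-0.7  4.1  0.3] pos [ 0.5853 -0.1202  0.3563] axes [[0.204, 0.977, -0.069], [0.979, -0.203, 0.016], [0.001, -0.071, -0.997]] F [  8.3  -4.5 -19.3] w 0.278 ff 60.9 t 16.0 q7 0.31
[-0.2403761   0.56791523  0.52946299  1.94362406 -0.38530649  0.80631074
  0.3067022 ]
```

Moving well. There is a slight upward pull, so I add 1.5 mm along the rod and continue to the stop.

```bash
python3 -m handwheel '[[[0,-11.5,1],[-2.15,0,0]],[[0,-23,1.5],[-4.3,0,0]],[[0,-23,0.9],[-4.3,0,0]],[[0,-23,0.9],[-4.3,0,0]],[[0,-23,0.9],[-4.3,0,0]],[[0,-17,0.7],[-3.2,0,0]],[[0,-13,0.5],[-2.4,0,0]],[[0,0,0],[0,0,0]]]'
python3 -m handwheel '[[[0,-11,0.4],[-2.1,0,0]],[[0,0,0],[0,0,0]]]'; python3 -c "
from h import *
a=-.45;L=.305
plan([.5828-.0161+L*np.sin(a)*.9796,-.0388-.0784-L*np.sin(a)*.201,.05+L*np.cos(a)])
print(ctrl.read_state()['q'])"
```

```text
time_s: 16.67
tool_pos: [0.4688, -0.0964, 0.3394]
ee_rot: [0.128, 0.765, 0.622, 0.107]
contact_force: [3.6, -4.4, 3.4]
gripper_width: 0.282
finger_force: 63.7
time_s: 16.83
tool_pos: [0.4654, -0.0951, 0.3407]
ee_rot: [0.134, 0.763, 0.622, 0.113]
contact_force: [8.2, -6.3, -8.8]
gripper_width: 0.28
finger_force: 65.0
tool shift mm [ -1.4 -32.7   5.1] pos [ 0.4654 -0.0951  0.3407] axes [[0.202, 0.919, 0.339], [0.979, -0.191, -0.064], [0.006, 0.345, -0.939]] F [ 8.2 -6.3 -8.8] w 0.28 ff 65.0 t 16.8333 q7 0.86
[-0.17372538  0.38691536  0.32657227  2.35572353 -0.97491014  0.11405496
  0.8595517 ]
```

Joint 6 is near its lower limit (0.114, limit 0.11), so the tool can't tilt further. I let the bar turn in the pads instead: tilting the tool back upright moves the grasp point to the front.

```bash
python3 -m handwheel '[[[0,0,1.5],[2,0,0]],[[0,0,1.5],[2,0,0]],[[0,0,1],[1.5,0,0]],[[0,0,0],[0,0,0]]]'
cat > st.py <<'E'
from h import *
s=ctrl.read_state();Z=rot(s["ee_rot"]).as_matrix()[:,2];g=s["tool_pos"]+.155*Z;d=g[:2]-[.5828,-.0388]
w=np.array([d[0]*.9796-d[1]*.201,d[0]*.201+d[1]*.9796,g[2]-.05])
print("bar w",np.round(w*1000,1),"lean",np.arctan2(-w[0],w[2]),"r",np.hypot(w[0],w[2]),"tilt",np.degrees(np.arccos(-Z[2])),"F",s["contact_force"],"Fwx",s["contact_force"][:2]@[.9796,-.201],"q6",s["q"][5],s["time_s"],s["gripper_width"])
E
python3 st.py
```

```text
time_s: 17.17
tool_pos: [0.4697, -0.0958, 0.3393]
ee_rot: [0.1, 0.768, 0.626, 0.084]
contact_force: [5.0, -3.3, 16.3]
gripper_width: 0.284
finger_force: 70.8
bar w [-59.2 -77.9 139.6] lean 0.4009719514412566 r 0.1515947928753057 tilt 15.028468186999108 F [ 5.0189977  -3.31698489 16.3090337 ] Fwx 5.58332411451104 q6 0.2659154086598325 17.1667 0.28449228862285725
```

```bash
python3 -m handwheel '[[[0,-2,0.3],[1,0,0]],[[0,-2,0.3],[1,0,0]],[[0,0,0],[0,0,0]],[[0,0,0],[0,0,0]]]'>/dev/null; python3 st.py
python3 -m handwheel '[[[0,-2,0.4],[0,0,0]],[[0,0,0],[0,0,0]],[[0,0,0],[0,0,0]]]'>/dev/null; python3 st.py
```

```text
bar w [-65.9 -77.9 137.8] lean 0.4459264349850849 r 0.1526923310188389 tilt 13.351794101239102 F [12.90326218 -3.4605032  15.80061939] Fwx 13.335596777329679 q6 0.3035946668986342 17.5 0.2839542624993266
bar w [-66.1 -77.9 137.6] lean 0.4477633903397446 r 0.1526741074689085 tilt 13.531583527251874 F [16.44665246 -3.23972188 18.14020539] Fwx 16.7623248511513 q6 0.29724256970810736 17.75 0.2848639392164277
```

The lever is at its stop: lean 0.448 of 0.45, and a 2 mm command moved it only 0.2 mm while force rose. One last look.

```bash
python3 - <<'E'
from h import *
a=cam("side")["color"][180:480,250:600];b=cam("top")["color"][120:360,190:540]
cv2.imwrite("pics/end.png",np.hstack([cv2.resize(a,(400,343)),cv2.resize(b,(400,343))]))
E
python3 st.py
```

```text
bar w [-66.1 -77.9 137.6] lean 0.4480117391209438 r 0.15268119959695742 tilt 13.525457341494262 F [16.17120608 -4.14892596 18.16165509] Fwx 16.675247591333378 q6 0.29736380597462253 17.85 0.28097406188366053
```

View pics/end.png

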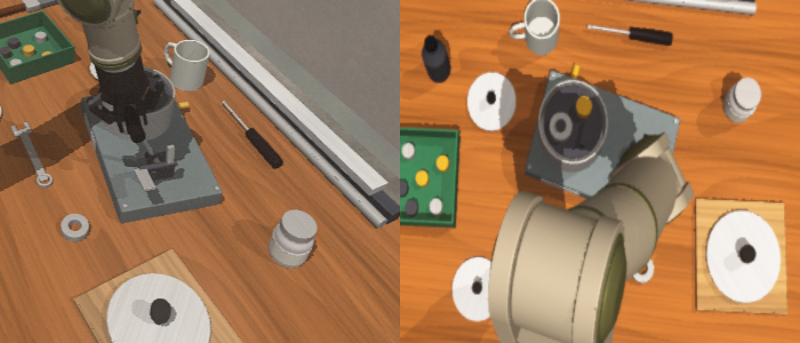

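The lid is on the board ((742,257) in the right half), the catch is open (tab at (145,178) in the left half), the tray is raised in the pot, the lever is held at its stop, and nothing else has moved.

```bash
python3 -c "
from station import ctrl
print(ctrl.sign_off())"
```

```text
the job is handed in; nothing more can be done
None
```

The job is handed in at about 18 s: the lid sits right way up within a few mm of the board's centre, the catch is open at its stop, and the gripper is holding the lever at its front stop with the tray up and the other things on the bench not moved.

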